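# Set the sprung tweezers to the gauge's tip gap and hold

## Robot

A 6-joint arm with a two-finger parallel gripper is mounted at the origin on the work surface. World frame = base frame: x ahead of the robot, y to its left, z up, the work surface at z = 0. Lengths are in m, angles in rad, forces in N, time in s.
With the tool pointing down it reaches from about 0.3 to 0.775 m from the base axis. Payload 14.6 kg.
Tool frame: the origin (TCP) lies on the centre line of the jaws, within the pads' length; the fingertips stand 19 mm ahead of it and the grasp point (between the pads) is the TCP; y points along the fingers, x is the direction in which the jaws open and shut, and the axes are right-handed (so a half turn about y gives the same grasp; the last joint's range is limited). The gripper opens to 94 mm and grips with 3 to 60 N. Pads are 16 mm wide; open, the fingers measure 119 mm over their backs; the gripper's body (75 mm by 177 mm) begins 78 mm behind the grasp point.
Start: joints at [-1.337, 0.3, 1.521, -0, 1.321, -0.067], TCP at [0.163, -0.525, 0.224] pointing down, gripper open.
Joint ranges: [-3.03, 3.03], [-0.79, 2.21], [0.23, 2.52], [-1.04, 4.18], [0, 3.07], [-2.55, 2.55]. Speed limits (rad/s): [2.22, 2.22, 2.57, 3.14, 3.14, 3.14].

## Interface

Orientations are given as [roll, pitch, yaw] about the fixed x, y, z axes, in that order (R = Rz(yaw) Ry(pitch) Rx(roll)).
In Python, from station import get_obs, cams, workorder gives the robot as it stands.
- The arm moves only by the shell command python3 -m handwheel 'ROWS' [FORCE]. ROWS is JSON, a list of rows, each an object of numbers: "fingers": the opening, from -1 (shut) to 1 (fully open); "x", "y", "z": the shift along the tool's x, y, z in m; "spin": the turn about the tool's y in degrees. In form: [{"fingers": .., "x": .., "y": .., "z": .., "spin": ..}, ...]. A call has exactly 10 rows; each row is the pose to reach, as a shift and turn from the pose commanded when the call began, along the tool's axes at that moment; what a row does not reach only later rows make up. A row lasts 1/10 s, in which the tool goes at most 50 mm and 8.59 degrees, less where a joint would pass 70% of its speed; a pose out of reach is approached as far as the arm can. A call with a gripper value outside its range is refused whole. The fingers move at their own pace and stop on an object; FORCE is the grip in N (left out, the last holds). Time passes only in rows, so rows that repeat a pose let the fingers close, or fill a call up. It gives the time, the measured TCP pose, the force and the opening at its end, in the units of the state.
- get_obs(): the state, without advancing time (a new reading comes with each control period).
- cams.camera(name): name is "scene" or "top" or "wrist"; returns (picture, depth): 420x560x3 uint8, red, green, blue; 420x560 float32, m along the optical axis (not along the pixel's ray), 0 where there is no reading.
- cams.get_calibration(name): a dict with "fx", "fy", "cx", "cy" (pixels), "view" (4x4, takes a point from world to camera coordinates). Camera axes: x right, y down, z forward; pixel columns grow to the right and rows downward; lengths in m; the calibration is good to about 2 mm. The wrist camera is an equidistant fisheye: a pixel r from the principal point sees the ray r / f radians off the axis. A picture is of the moment at which its call begins: read the wrist's pose just before it. get_calibration takes no time and is no camera call; for the wrist camera it gives the pose at the moment of the call.
- workorder.hand_in(): hands the job in, once; it reports no verdict.
The state is a dict: "time_s": time; "qpos": joint angles; "joint_vel": joint speeds; "tau": joint torques, N m; "ee_pos": TCP position; "eef_rot": TCP orientation; "force": force on the tool from outside, world axes, zero at the start; "moment": the same for the moment, N m; "grip_width": finger opening in m.
Only numpy, scipy, OpenCV 4.12 (cv2) and the standard library are available. Lean on these libraries where they do the work, as an engineer would, in place of code of your own. Each camera call takes 0.05 s, during which the arm holds its last target. There are 200 camera calls.

## Task

Pick up the sprung tweezers from their blue rest by the two yellow ribs and bring the tips just above the gap gauge (the black block), then squeeze until the tip gap matches the gauge's 12 mm white window, one tip over each edge of the window where the red bands begin. Finish while still holding them there: in the gripper, steady at that gap, hovering within about 2 cm of the gauge without touching it. Never squeeze the tips nearly shut, and leave everything else on the bench where it stands.

Things in the scene. Friction and masses are not known exactly. Their poses are not given: they have to be found in the camera images.
- tweezers: Sprung steel tweezers, about 50 g, 168 mm long, 10 mm high, lying level on the rest with the tips away from the robot (within 0.5 rad). Origin: underside, midway between the two yellow ribs, 34 mm above the table at the start. x runs along the midline to the tips (ends at +72 mm; yellow tail and pivot at -90 mm), z up. The frame belongs to the tail and +y arm; the -y arm swings.
- grips (a point): Point midway between the two yellow ribs, 5 mm above the underside. Ribs: upright, round, radius 4 mm, 16 mm tall (8 mm up and down from this point), outside each arm, 39 mm wide over both when open. Squeeze them together along y. Held evenly, the arms' midline stays midway between the fingers, tips 70 mm ahead of the ribs; the tweezers frame turns clockwise from it by half the joint value.
- spring_arm (a joint): Squeeze angle, rad: 0 = open (gap 34 mm), 0.2 = stop (gap 2 mm). Gap between the inner tip faces in mm = 34 - 160 x angle; width over the ribs in mm = 39 - 90 x angle. A 12 mm gap is at 0.137 (26.7 mm over the ribs). The spring, 5.5 N m per rad, gives about 8 N at each rib there, and opens the tips if let go.
- tip_a (a point): Inner face of the tip of the +y arm, at its lower edge: tweezers x = 70 mm, y = +17 mm, 2.5 mm above the underside. The distance from tip_a to tip_b is the tip gap.
- tip_b (a point): Inner face of the tip of the sprung -y arm, at its lower edge: when open at tweezers x = 70 mm, y = -17 mm, 2.5 mm above the underside.
- rest: Blue rest, fixed, 170 x 60 mm; origin on the table below the tweezers' origin, same x direction. Two cross bars carry the tweezers: 34 mm high at x = -82 mm (with cheeks up to 40 mm beside the tail) and 36.5 mm high at x = +47 mm (60 mm wide). Between them only a base plate 8 mm high, 44 mm wide. Lift the tweezers straight up.
- gauge: Gap gauge, fixed black block 60 (x) x 70 (y) x 40 mm high, left or right of the robot's middle, the rest on the other side. Origin: centre of its underside; x points away from the robot within 0.4 rad. On top a white window 12 mm wide (y = -6 to +6 mm), 54 mm long in x, a red band on each side. The tweezers go along its x, tip ends about over its middle.
- dish: Bystander, not to be moved: shut round glass culture dish with a green disc, 54 mm across, 14 mm high, loose. Origin: centre of its underside.
- dropper: Bystander, not to be moved: small amber bottle with black cap, 34 mm across, 65 mm high, loose. Origin: centre of its underside.
- beaker: Bystander, not to be moved: open glass cup, 66 mm across, 80 mm high, loose. Origin: centre of its underside.
- marker: Bystander, not to be moved: white marker pen with blue cap, 120 mm long, 16 mm thick, lying, loose. Origin: centre of its underside.
- slidetray: Bystander, not to be moved: white open tray with partitions, 100 x 130 x 20 mm, loose. Origin: centre of its underside.
- jar: Bystander, not to be moved: white jar with blue cap, 56 mm across, 70 mm high, loose. Origin: centre of its underside.
Things that resemble listed ones, but are neither listed nor needed, are in the scene too. Of the things that look like the tweezers, the smaller one is meant.

How it is judged:
By the outcome, as a careful person would: the job done as asked, in the order asked, and still so for the second after the job is handed in, while the arm keeps its last pose, push and grip.
It also fails if it takes over 32 s, if anything falls off the work surface, if the arm or the gripper's body presses on something with over 40 N, if the wrist force passes 120 N, or if a joint passes its speed limit or range.

## Working session

There is one attempt and no reset: what is moved stays moved. The work goes in short steps, Python scripts to look and compute and a shell command to move; the robot and the scene stay as the last step left them, time stands still between calls to the robot, and variables do not carry over. Pictures are saved under pics/ and viewed, about 8 in all and at most 12, crops included, and the job is handed in when it is done.

```bash
mkdir -p pics; ls; python3 - <<'E'
from station import get_obs, cams
import cv2,numpy as np
o=get_obs()
for k in o: print(k,np.round(o[k],4))
for n in ("top","scene"):
    p,d=cams.camera(n); cv2.imwrite(f"pics/{n}0.png",p[...,::-1]); np.savez(f"{n}0.npz",p=p,d=d)
    c=cams.get_calibration(n); print(n,{k:np.round(c[k],4).tolist() for k in c})
E
```

```text
pics
time_s 0.0
qpos [-1.3366  0.3005  1.5216 -0.      1.3207 -0.0666]
joint_vel [ 0.0002 -0.0008 -0.0011 -0.0002  0.0006  0.0006]
tau [-3.70000e-03 -5.31806e+01 -3.52741e+01  7.06000e-02  2.43000e-02
 -0.00000e+00]
ee_pos [ 0.1629 -0.5251  0.2239]
eef_rot [-1.5707e+00  1.1000e-03 -1.2700e+00]
force [ 0.9388  0.1016 -0.6627]
moment [-0.0493 -0.0047 -0.0351]
grip_width 0.0941
top {'fx': 490.3739, 'fy': 490.3739, 'cx': 276.1922, 'cy': 210.8099, 'view': [[-0.0236, -0.9997, -0.0064, 0.0083], [-0.9746, 0.0245, -0.2226, 0.5599], [0.2227, 0.001, -0.9749, 1.2448], [0.0, 0.0, 0.0, 1.0]]}
scene {'fx': 415.4733, 'fy': 415.4733, 'cx': 283.1892, 'cy': 212.8163, 'view': [[-0.0325, 0.9992, -0.0243, 0.0189], [0.6383, 0.0021, -0.7698, -0.3066], [-0.7691, -0.0405, -0.6378, 1.4707], [0.0, 0.0, 0.0, 1.0]]}
```

View pics/top0.png

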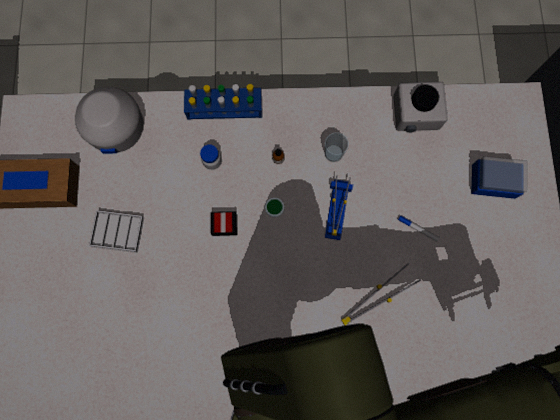

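View pics/scene0.png

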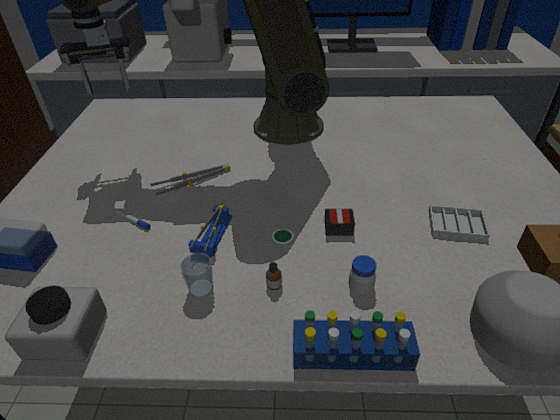

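The top view shows the small tweezers on the blue rest around (340,208), the gauge at (224,222), the dish at (275,207) and the beaker at (334,146). The large lookalike is at (380,290).

```bash
cat > h.py <<'E'
import numpy as np,cv2
from station import get_obs,cams
def ray(c,uv,z):
    """pinhole pixels -> world points on plane z"""
    uv=np.atleast_2d(uv).astype(float); V=np.array(c['view']); R=V[:3,:3]; o=-R.T@V[:3,3]
    d=np.c_[(uv[:,0]-c['cx'])/c['fx'],(uv[:,1]-c['cy'])/c['fy'],np.ones(len(uv))]@R
    return o+d*((z-o[2])/d[:,2])[:,None]
def raywrist(c,uv,z):
    uv=np.atleast_2d(uv).astype(float); V=np.array(c['view']); R=V[:3,:3]; o=-R.T@V[:3,3]
    q=np.c_[(uv[:,0]-c['cx'])/c['fx'],(uv[:,1]-c['cy'])/c['fy']]; t=np.linalg.norm(q,axis=1)
    s=np.sin(t)/np.maximum(t,1e-9); d=np.c_[q*s[:,None],np.cos(t)]@R
    return o+d*((z-o[2])/d[:,2])[:,None]
def blobs(m,a=3):
    n,_,s,c=cv2.connectedComponentsWithStats(m.astype(np.uint8)); return [(c[i],s[i,4]) for i in range(1,n) if s[i,4]>=a]
E
python3 - <<'E'
from h import *
z=np.load('top0.npz'); p=z['p'];c=cams.get_calibration('top')
h=cv2.cvtColor(p,cv2.COLOR_RGB2HSV)
H,S,V=[h[...,i].astype(int) for i in range(3)]
for n,m,zz,r in [('yel',(H>20)&(H<35)&(S>120)&(V>70),.045,(310,370,165,250)),('red',((H<8)|(H>172))&(S>150)&(V>60),.04,(205,245,205,240)),('blue',(H>100)&(H<130)&(S>140),.02,(315,370,165,250))]:
    k=np.zeros_like(m); k[r[2]:r[3],r[0]:r[1]]=1; m=m&k
    for b,a in blobs(m): print(n,b.round(1),a,ray(c,b,zz).round(4))
    if n=='red':
        pts=np.argwhere(m)[:,::-1].astype(np.float32); print(cv2.minAreaRect(pts)); print(ray(c,cv2.boxPoints(cv2.minAreaRect(ray(c,pts,.04)[:,:2].astype(np.float32))) if 0 else cv2.boxPoints(cv2.minAreaRect(pts)),.04).round(4))
for n,uv,zz in [('dish',(274.5,207),.014),('beaker',(334,146),.04),('dropper',(278,155),.04),('jar',(209,154),.06)]: print(n,ray(c,uv,zz).round(3))
cv2.imwrite('pics/crop0.png',cv2.resize(p[130:260,195:375,::-1],None,fx=4.4,fy=4.4,interpolation=cv2.INTER_CUBIC))
E
```

```text
yel [333.7 199.9] 7 [[ 0.5907 -0.1623  0.045 ]]
yel [344.8 201.5] 10 [[ 0.5853 -0.1921  0.045 ]]
yel [334.5 231.7] 15 [[ 0.5029 -0.1599  0.045 ]]
red [216.9 222.1] 127 [[0.5379 0.1556 0.04  ]]
red [228.5 221.8] 116 [[0.5379 0.1242 0.04  ]]
((222.5, 221.5), (19.0, 17.0), 90.0)
[[0.5662 0.1636 0.04  ]
 [0.565  0.1174 0.04  ]
 [0.5126 0.1176 0.04  ]
 [0.5137 0.1634 0.04  ]]
blue [333.5 217.1] 382 [[ 0.5482 -0.1622  0.02  ]]
blue [339.4 198.8] 317 [[ 0.5996 -0.1812  0.02  ]]
blue [349.7 187.4] 27 [[ 0.6315 -0.2117  0.02  ]]
blue [345.8 197. ] 5 [[ 0.6042 -0.1992  0.02  ]]
dish [[ 0.582 -0.001  0.014]]
beaker [[ 0.747 -0.171  0.04 ]]
dropper [[ 0.725 -0.014  0.04 ]]
jar [[0.725 0.176 0.06 ]]
```

View pics/crop0.png

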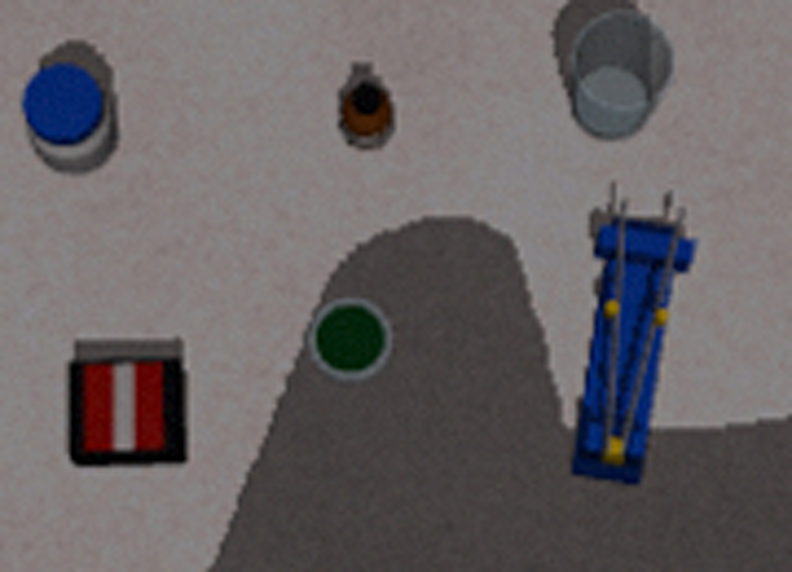

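The crop shows the gauge with its window nearly along world x, the yellow ribs at crop (611,308) and (662,317), and the tail at (616,448). So the tweezers' yaw is about -0.2 rad, with the grips near (0.588,-0.177). I'm moving above them now.

```bash
python3 -m handwheel '[{"fingers":1,"x":-0.008,"y":0,"z":0.02,"spin":1},{"fingers":1,"x":-0.023,"y":0,"z":0.057,"spin":4},{"fingers":1,"x":-0.041,"y":0,"z":0.1,"spin":8},{"fingers":1,"x":-0.059,"y":0,"z":0.145,"spin":12},{"fingers":1,"x":-0.077,"y":0,"z":0.19,"spin":16},{"fingers":1,"x":-0.095,"y":0,"z":0.235,"spin":19},{"fingers":1,"x":-0.114,"y":0,"z":0.28,"spin":22},{"fingers":1,"x":-0.132,"y":0,"z":0.325,"spin":25},{"fingers":1,"x":-0.146,"y":0,"z":0.36,"spin":27},{"fingers":1,"x":-0.154,"y":0,"z":0.38,"spin":28.6}]'
```

```text
time_s: 1.1
ee_pos: [0.482, -0.2635, 0.2241]
eef_rot: [-1.571, 0.0, -1.768]
force: [-0.1, -1.1, 0.3]
grip_width: 0.0938
```

```bash
python3 -m handwheel '[{"fingers":0.5,"x":-0.01,"y":0.004,"z":0.008,"spin":0},{"fingers":0.5,"x":-0.03,"y":0.012,"z":0.025,"spin":0},{"fingers":0.5,"x":-0.055,"y":0.02,"z":0.045,"spin":0},{"fingers":0.5,"x":-0.08,"y":0.03,"z":0.066,"spin":0},{"fingers":0.5,"x":-0.096,"y":0.036,"z":0.079,"spin":0},{"fingers":0.5,"x":-0.103,"y":0.039,"z":0.085,"spin":0},{"fingers":0.5,"x":-0.106,"y":0.04,"z":0.087,"spin":0},{"fingers":0.5,"x":-0.106,"y":0.04,"z":0.087,"spin":0},{"fingers":0.5,"x":-0.106,"y":0.04,"z":0.087,"spin":0},{"fingers":0.5,"x":-0.106,"y":0.04,"z":0.087,"spin":0}]'
python3 - <<'E'
from h import *
c=cams.get_calibration('wrist'); p,d=cams.camera('wrist'); np.savez('w1.npz',p=p,d=d,**{k:np.array(c[k]) for k in ('fx','fy','cx','cy','view')})
cv2.imwrite('pics/w1.png',p[...,::-1]); print(get_obs()['ee_pos'],np.array(c['view']).round(3))
h=cv2.cvtColor(p,cv2.COLOR_RGB2HSV); H,S,V=[h[...,i].astype(int) for i in range(3)]
for b,a in blobs((H>20)&(H<35)&(S>120)&(V>60),6): print(b.round(1),a,raywrist(c,b,.043).round(4))
E
```

```text
time_s: 2.1
ee_pos: [0.5861, -0.1796, 0.1849]
eef_rot: [-1.57, -0.0, -1.77]
force: [0.4, -0.3, 0.1]
grip_width: 0.0706
[ 0.58611505 -0.17945134  0.18486116] [[-0.197 -0.98   0.    -0.059]
 [-0.952  0.191  0.24   0.576]
 [-0.235  0.047 -0.971  0.497]
 [ 0.     0.     0.     1.   ]]
[256.6 200.1] 64 [[ 0.5919 -0.1611  0.043 ]]
[289.6 200.2] 65 [[ 0.5857 -0.1919  0.043 ]]
[273.1 282.4] 114 [[ 0.5038 -0.1592  0.043 ]]
[131.7 312.9] 425 [[0.4902 0.0122 0.043 ]]
[419.5 313.1] 416 [[ 0.4237 -0.3173  0.043 ]]
[364.9 363.2] 1682 [[ 0.367  -0.2461  0.043 ]]
```

View pics/w1.png

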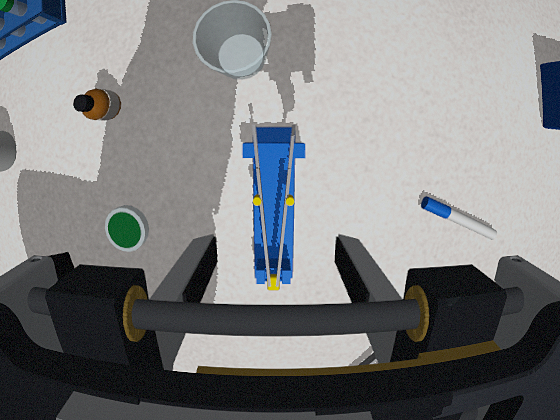

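The wrist view shows ribs at (257,200) and (290,200), tail at (273,282), and nothing in the fingers' way. Descending with a 3.5 mm sideways correction.

```bash
python3 -m handwheel '[{"fingers":0.5,"x":-0.0035,"y":0.008,"z":0.002,"spin":0},{"fingers":0.5,"x":-0.0035,"y":0.028,"z":0.002,"spin":0},{"fingers":0.5,"x":-0.0035,"y":0.053,"z":0.002,"spin":0},{"fingers":0.5,"x":-0.0035,"y":0.08,"z":0.002,"spin":0},{"fingers":0.5,"x":-0.0035,"y":0.105,"z":0.002,"spin":0},{"fingers":0.5,"x":-0.0035,"y":0.125,"z":0.002,"spin":0},{"fingers":0.5,"x":-0.0035,"y":0.138,"z":0.002,"spin":0},{"fingers":0.5,"x":-0.0035,"y":0.144,"z":0.002,"spin":0},{"fingers":0.5,"x":-0.0035,"y":0.146,"z":0.002,"spin":0},{"fingers":0.3,"x":-0.0035,"y":0.146,"z":0.002,"spin":0}]'
python3 - <<'E'
from h import *
c=cams.get_calibration('wrist'); p,d=cams.camera('wrist')
cv2.imwrite('pics/w2.png',p[...,::-1]); o=get_obs(); print(o['ee_pos'],o['eef_rot'],o['force'],o['grip_width'])
h=cv2.cvtColor(p,cv2.COLOR_RGB2HSV); H,S,V=[h[...,i].astype(int) for i in range(3)]
for b,a in blobs((H>20)&(H<35)&(S>120)&(V>60),15): print(b.round(1),a,raywrist(c,b,.045).round(4))
E
```

```text
time_s: 3.15
ee_pos: [0.5894, -0.1759, 0.039]
eef_rot: [-1.57, -0.0, -1.769]
force: [0.1, 0.3, -0.4]
grip_width: 0.0656
[ 0.58950005 -0.17594158  0.039253  ] [-1.56960017e+00 -1.63778823e-04 -1.76919597e+00] [-0.17832325  0.51709942 -0.21671284] 0.06252599255601056
[249.2 264.2] 245 [[ 0.5933 -0.1615  0.045 ]]
[309.5 264.8] 234 [[ 0.5868 -0.192   0.045 ]]
[140.2 313.7] 504 [[ 0.5726 -0.0898  0.045 ]]
[410.7 313.3] 505 [[ 0.5415 -0.2463  0.045 ]]
[357.4 363.7] 1836 [[ 0.512  -0.2111  0.045 ]]
```

View pics/w2.png

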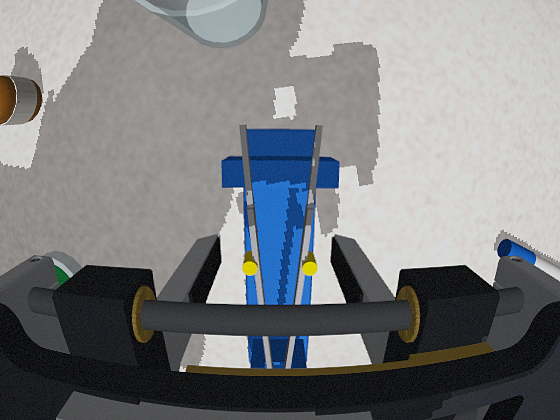

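Ribs at (249,264) and (310,265) are centred between the pads. Closing to a light grip now.

```bash
python3 -m handwheel '[{"fingers":0,"x":0.0005,"y":0,"z":0.0005,"spin":0},{"fingers":-0.1,"x":0.0005,"y":0,"z":0.0005,"spin":0},{"fingers":-0.17,"x":0.0005,"y":0,"z":0.0005,"spin":0},{"fingers":-0.2,"x":0.0005,"y":0,"z":0.0005,"spin":0},{"fingers":-0.22,"x":0.0005,"y":0,"z":0.0005,"spin":0},{"fingers":-0.24,"x":0.0005,"y":0,"z":0.0005,"spin":0},{"fingers":-0.25,"x":0.0005,"y":0,"z":0.0005,"spin":0},{"fingers":-0.25,"x":0.0005,"y":0,"z":0.0005,"spin":0},{"fingers":-0.25,"x":0.0005,"y":0,"z":0.0005,"spin":0},{"fingers":-0.25,"x":0.0005,"y":0,"z":0.0005,"spin":0}]' 20; python3 -c "
from station import get_obs;o=get_obs();print(o['force'],o['moment'],o['grip_width'])"
```

```text
time_s: 4.2
ee_pos: [0.5897, -0.1764, 0.0387]
eef_rot: [-1.57, -0.0, -1.769]
force: [0.2, 0.6, 3.5]
grip_width: 0.0349
[0.20311077 0.59713853 3.53038234] [-0.03916463 -0.20553579  0.0745512 ] 0.03487417072574724
```

```bash
python3 -m handwheel '[{"fingers":-0.25,"x":0,"y":-0.002,"z":0,"spin":0},{"fingers":-0.25,"x":0,"y":-0.005,"z":0,"spin":0},{"fingers":-0.25,"x":0,"y":-0.01,"z":0,"spin":0},{"fingers":-0.25,"x":0,"y":-0.016,"z":0,"spin":0},{"fingers":-0.28,"x":0,"y":-0.025,"z":0,"spin":0},{"fingers":-0.31,"x":0,"y":-0.037,"z":0,"spin":0},{"fingers":-0.34,"x":0,"y":-0.05,"z":0,"spin":0},{"fingers":-0.34,"x":0,"y":-0.06,"z":0,"spin":0},{"fingers":-0.34,"x":0,"y":-0.066,"z":0,"spin":0},{"fingers":-0.34,"x":0,"y":-0.068,"z":0,"spin":0}]'
python3 - <<'E'
from h import *
c=cams.get_calibration('wrist'); p,d=cams.camera('wrist')
cv2.imwrite('pics/w3.png',p[...,::-1]); o=get_obs(); print(o['ee_pos'],o['eef_rot'],o['force'],o['moment'],o['grip_width'])
np.savez('w3.npz',p=p,d=d)
E
```

```text
time_s: 5.2
ee_pos: [0.5897, -0.1765, 0.1074]
eef_rot: [-1.57, -0.0, -1.769]
force: [0.6, -0.6, -0.8]
grip_width: 0.0311
[ 0.58960743 -0.17642802  0.10707821] [-1.57016982e+00 -1.00674184e-04 -1.76911506e+00] [0.36975009 0.28907144 0.46052461] [ 0.00539285  0.01233877 -0.01189442] 0.03087378242540664
```

View pics/w3.png

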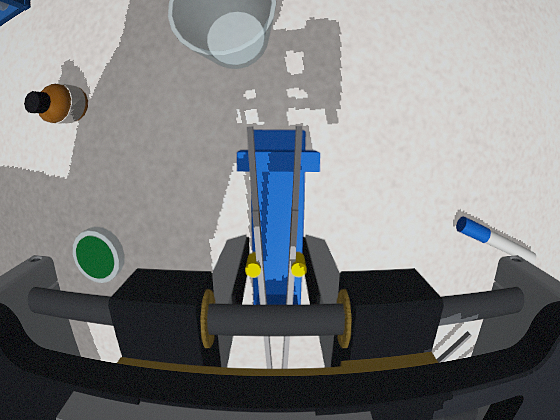

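The tweezers are lifted level, with tips at (250,127) and (298,127) and ribs held at (253,270) and (298,270). Next is the carry to just before the gauge.

```bash
python3 -m handwheel '[{"fingers":-0.34,"x":-0.008,"y":0,"z":-0.005,"spin":0},{"fingers":-0.34,"x":-0.027,"y":0,"z":-0.017,"spin":-1},{"fingers":-0.34,"x":-0.055,"y":0,"z":-0.035,"spin":-2.5},{"fingers":-0.34,"x":-0.09,"y":0,"z":-0.058,"spin":-4},{"fingers":-0.34,"x":-0.126,"y":0,"z":-0.081,"spin":-6},{"fingers":-0.34,"x":-0.162,"y":0,"z":-0.104,"spin":-7.5},{"fingers":-0.34,"x":-0.198,"y":0,"z":-0.127,"spin":-9},{"fingers":-0.34,"x":-0.23,"y":0,"z":-0.148,"spin":-10},{"fingers":-0.34,"x":-0.256,"y":0,"z":-0.165,"spin":-11},{"fingers":-0.34,"x":-0.274,"y":0,"z":-0.176,"spin":-11.4}]'
python3 -m handwheel '[{"fingers":-0.34,"x":-0.008,"y":0,"z":-0.005,"spin":0},{"fingers":-0.34,"x":-0.012,"y":0,"z":-0.008,"spin":0},{"fingers":-0.34,"x":-0.012,"y":0,"z":-0.008,"spin":0},{"fingers":-0.36,"x":-0.012,"y":0,"z":-0.008,"spin":0},{"fingers":-0.38,"x":-0.012,"y":0,"z":-0.008,"spin":0},{"fingers":-0.39,"x":-0.012,"y":0,"z":-0.008,"spin":0},{"fingers":-0.4,"x":-0.012,"y":0,"z":-0.008,"spin":0},{"fingers":-0.4,"x":-0.012,"y":0,"z":-0.008,"spin":0},{"fingers":-0.4,"x":-0.012,"y":0,"z":-0.008,"spin":0},{"fingers":-0.4,"x":-0.012,"y":0,"z":-0.008,"spin":0}]'
python3 - <<'E'
from h import *
c=cams.get_calibration('wrist'); p,d=cams.camera('wrist')
o=get_obs(); print(o['ee_pos'],o['eef_rot'],o['force'],o['moment'],o['grip_width'])
np.savez('w4.npz',p=p,d=d,**{k:np.array(c[k]) for k in ('fx','fy','cx','cy','view')})
cv2.imwrite('pics/w4.png',cv2.resize(p[40:310,140:410,::-1],None,fx=2.2,fy=2.2,interpolation=cv2.INTER_CUBIC))
h=cv2.cvtColor(p,cv2.COLOR_RGB2HSV); H,S,V=[h[...,i].astype(int) for i in range(3)]
m=((H<8)|(H>172))&(S>130)&(V>50)
for b,a in blobs(m,30): print(b.round(1),a,raywrist(c,b,.04).round(4))
E
```

```text
time_s: 6.25
ee_pos: [0.4693, 0.1289, 0.106]
eef_rot: [-1.572, -0.0, -1.568]
force: [-0.5, -0.2, -0.5]
grip_width: 0.0314
time_s: 7.25
ee_pos: [0.4629, 0.1389, 0.1064]
eef_rot: [-1.571, 0.0, -1.57]
force: [0.1, -0.1, -1.4]
grip_width: 0.0284
[0.46293732 0.13890812 0.10646138] [-1.57079412e+00  1.02783374e-05 -1.57022281e+00] [-0.77876489  0.93721171 -0.35128853] [0.02647322 0.02090908 0.00099586] 0.02817306474635046
[252.2 119.1] 1761 [[0.5391 0.1564 0.04  ]]
[297.  118.6] 1777 [[0.5395 0.1256 0.04  ]]
```

View pics/w4.png

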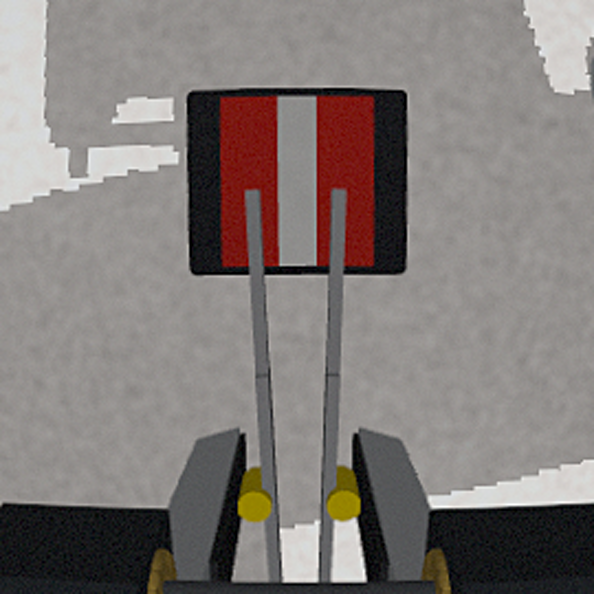

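The crop shows the gauge square to the tool, white window at x 278–317, tip ends at (253,190) and (339,190), ribs at (255,505) and (343,505), all roughly centred. Now to measure the gauge and tips.

```bash
cat > m.py <<'E'
from h import *
def meas(f,tz):
    """tz: height of the tips' visible upper face"""
    z=np.load(f); c={k:z[k] for k in('fx','fy','cx','cy','view')}; p=z['p']; d=z['d']
    h=cv2.cvtColor(p,cv2.COLOR_RGB2HSV); H,S,V=[h[...,i].astype(int) for i in range(3)]
    red=((H<8)|(H>172))&(S>130)&(V>50); pts=np.argwhere(red); r0,r1=pts[:,0].min(),pts[:,0].max()
    wl,wr,tips=[],[],[[],[],[],[]]; mid=int(pts[:,1].mean())
    for r in range(r0+2,r1-1):
        cs=np.flatnonzero(red[r]); g=np.flatnonzero(np.diff(cs)>2); runs=[(cs[i]+.5,cs[i+1]-.5,r) for i in g]
        for a,b,_ in runs:
            if a<mid<b: wl.append((a,r)); wr.append((b,r))
    W=[raywrist(c,np.array(w),.04) for w in(wl,wr)]
    return c,p,d,red,W,(r0,r1,mid)
E
python3 - <<'E'
from m import *
c,p,d,red,W,(r0,r1,mid)=meas('w4.npz',0)
print(r0,r1,mid)
F=[np.polyfit(w[:,0],w[:,1],1) for w in W]
for f,w in zip(F,W): print(f[0],np.polyval(f,.539),np.std(w[:,1]-np.polyval(f,w[:,0])))
x=raywrist(c,[[mid,r0],[mid,r1]],.04); print('gauge x ends',x[:,0],x[:,0].mean())
for r in (125,128,132,136,140,145):
    print(r,''.join('#' if q else '.' for q in red[r,240:310]))
print('depth tips',[(r,np.round(d[r,250:260],3).tolist(),np.round(d[r,290:299],3).tolist()) for r in(128,134)])
# tip end & edges per row by depth
V=np.array(c['view']);
t=np.argwhere((d>0.02)&(d<d[118,275]-.03)); t=t[(t[:,0]<150)&(t[:,0]>110)&(abs(t[:,1]-275)<40)]
for r in (t[:,0].min(),t[:,0].min()+2,t[:,0].min()+5,t[:,0].min()+10,t[:,0].min()+20):
    cs=t[t[:,0]==r,1]; print(r,cs.tolist())
# world height of tip pixels
def wp(u,v):
    q=np.array([(u-c['cx'])/c['fx'],(v-c['cy'])/c['fy']]);th=np.linalg.norm(q);dz=d[v,u];X=np.r_[q/th*np.tan(th),1]*dz;R=V[:3,:3];return R.T@(X-V[:3,3])
for r,u in((128,255),(128,294),(136,256),(118,275)): print(u,r,wp(u,r).round(4))
E
```

```text
83 161 274
0.007003329723296963 0.147214186231008 0.0001757008511963517
0.003040795563574766 0.13487845323660083 7.347542152450048e-06
gauge x ends [0.56442419 0.50986468] 0.5371444307781643
125 ##########################..................##########################
128 ###########.......########..................######........############
132 ###########........#######..................######.......#############
136 ############.......#######..................######.......#############
140 ############.......#######..................######.......#############
145 ############.......#######..................######.......#############
depth tips [(128, [0.2199999988079071, 0.21899999678134918, 0.15299999713897705, 0.15299999713897705, 0.15199999511241913, 0.15199999511241913, 0.15299999713897705, 0.15299999713897705, 0.2199999988079071, 0.21899999678134918], [0.21899999678134918, 0.15299999713897705, 0.15299999713897705, 0.15199999511241913, 0.15199999511241913, 0.15199999511241913, 0.15199999511241913, 0.15199999511241913, 0.21899999678134918]), (134, [0.2199999988079071, 0.15299999713897705, 0.15299999713897705, 0.15299999713897705, 0.15199999511241913, 0.15299999713897705, 0.15299999713897705, 0.15299999713897705, 0.22200000286102295, 0.22100000083446503], [0.22100000083446503, 0.15299999713897705, 0.15299999713897705, 0.15399999916553497, 0.15299999713897705, 0.15299999713897705, 0.15299999713897705, 0.15299999713897705, 0.2199999988079071])]
126 [291, 292, 293, 294, 295, 296]
128 [252, 253, 254, 255, 256, 257, 291, 292, 293, 294, 295, 296, 297]
131 [252, 253, 254, 255, 256, 257, 291, 292, 293, 294, 295, 296, 297]
136 [252, 253, 254, 255, 256, 257, 291, 292, 293, 294, 295, 296]
146 [252, 253, 254, 255, 256, 257, 258, 290, 291, 293, 294, 295, 296]
255 128 [0.5327 0.1502 0.1093]
294 128 [0.5327 0.1316 0.1098]
256 136 [0.5288 0.1498 0.1086]
275 118 [0.5398 0.1407 0.0416]
```

```bash
python3 -m handwheel '[{"fingers":-0.4,"x":0,"y":0.003,"z":0.002,"spin":0},{"fingers":-0.4,"x":0,"y":0.01,"z":0.004,"spin":0},{"fingers":-0.4,"x":0,"y":0.018,"z":0.004,"spin":0},{"fingers":-0.4,"x":0,"y":0.026,"z":0.004,"spin":0},{"fingers":-0.4,"x":0,"y":0.034,"z":0.004,"spin":0},{"fingers":-0.4,"x":0,"y":0.041,"z":0.004,"spin":0},{"fingers":-0.4,"x":0,"y":0.046,"z":0.004,"spin":0},{"fingers":-0.4,"x":0,"y":0.049,"z":0.004,"spin":0},{"fingers":-0.41,"x":0,"y":0.051,"z":0.004,"spin":0},{"fingers":-0.42,"x":0,"y":0.051,"z":0.004,"spin":0}]'
cat > look.py <<'E'
import sys
from m import *
n=sys.argv[1]
c=cams.get_calibration('wrist'); p,d=cams.camera('wrist'); o=get_obs(); print(o['ee_pos'].round(4) if hasattr(o['ee_pos'],'round') else o['ee_pos'],np.round(o['eef_rot'],4),np.round(o['force'],1),o['grip_width'])
np.savez(n+'.npz',p=p,d=d,**{k:np.array(c[k]) for k in ('fx','fy','cx','cy','view')})
cv2.imwrite(f'pics/{n}.png',cv2.resize(p[60:310,140:410,::-1],None,fx=2.2,fy=2.2,interpolation=cv2.INTER_CUBIC))
c,p,d,red,W,(r0,r1,mid)=meas(n+'.npz',0); F=[np.polyfit(w[:,0],w[:,1],1) for w in W]
x=raywrist(c,[[mid,r0],[mid,r1]],.04)[:,0]; gx=x.mean(); print('window edges at gx',gx,[np.polyval(f,gx) for f in F],'slopes',[f[0] for f in F])
zt=o['ee_pos'][2]+.004
ref=d[r0+6,mid]; band=(~red)&(d>.02)
for r in range(r0,r1):
    # tip pixels: nearer than the gauge top
    X=raywrist(c,np.c_[np.arange(mid-35,mid+36),np.full(71,r)],zt); V=np.array(c['view']); dz=X@V[2,:3]+V[2,3]
    near=abs(d[r,mid-35:mid+36]-dz)<.006
    L=np.flatnonzero(near[:35]); R=np.flatnonzero(near[36:])
    if len(L) and len(R):
        e=raywrist(c,[[mid-35+L.max()+.5,r],[mid+1+R.min()-.5,r],[mid-35+L.min()-.5,r],[mid+1+R.max()+.5,r]],zt); 
        if not hasattr(look:=meas,'n') or look.n<12: print(r,'x',e[0,0].round(4),'inner y',e[:2,1].round(4),'gap',round(e[0,1]-e[1,1],4),'mid',round(e[:,1].mean(),4)); look.n=getattr(look,'n',0)+1
h=cv2.cvtColor(p,cv2.COLOR_RGB2HSV); H,S,V=[h[...,i].astype(int) for i in range(3)]
for b,a in blobs((H>20)&(H<35)&(S>120)&(V>60),40): print('yel',b.round(1),a,raywrist(c,b,o['ee_pos'][2]+.006).round(4))
E
python3 look.py w5
```

```text
time_s: 8.3
ee_pos: [0.4669, 0.1389, 0.0553]
eef_rot: [-1.571, 0.0, -1.57]
force: [-0.1, -0.2, 0.1]
grip_width: 0.0272
[0.467  0.1389 0.0556] [-1.5706  0.     -1.5702] [-0.1 -0.1 -0.5] 0.027360381053613273
window edges at gx 0.5372514795426234 [np.float64(0.14714897896270748), np.float64(0.13472691887519317)] slopes [np.float64(0.01309716874276795), np.float64(0.005977127531212697)]
127 x 0.5371 inner y [0.1485 0.1343] gap 0.0142 mid 0.1412
128 x 0.5366 inner y [0.1485 0.1343] gap 0.0142 mid 0.1412
129 x 0.5362 inner y [0.1485 0.1343] gap 0.0142 mid 0.1412
130 x 0.5357 inner y [0.1485 0.1342] gap 0.0142 mid 0.1412
131 x 0.5352 inner y [0.148  0.1342] gap 0.0138 mid 0.1411
132 x 0.5347 inner y [0.148  0.1342] gap 0.0138 mid 0.1411
133 x 0.5342 inner y [0.148  0.1342] gap 0.0138 mid 0.1411
134 x 0.5338 inner y [0.148  0.1342] gap 0.0138 mid 0.1411
135 x 0.5333 inner y [0.148  0.1342] gap 0.0138 mid 0.1411
136 x 0.5328 inner y [0.148  0.1342] gap 0.0138 mid 0.1411
137 x 0.5323 inner y [0.148  0.1342] gap 0.0138 mid 0.1411
138 x 0.5318 inner y [0.148  0.1342] gap 0.0138 mid 0.1411
yel [255.7 265.8] 276 [[0.4674 0.1505 0.0616]]
yel [295.3 265.2] 280 [[0.4677 0.1301 0.0616]]
yel [212.9 320. ] 341 [[0.4329 0.1756 0.0616]]
yel [337.9 319.4] 356 [[0.4334 0.1051 0.0616]]
yel [290.7 366.5] 2038 [[0.3986 0.131  0.0616]]
```

View pics/w5.png

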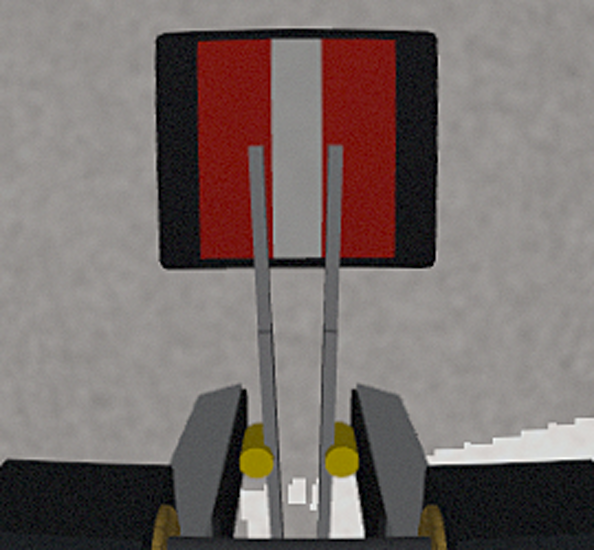

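Tips end over the gauge's middle at crop (256,147) and (335,147) and straddle the window (272–322) symmetrically, still about 1.5–2 mm too wide. Squeezing to the 12 mm setting.

```bash
python3 -m handwheel '[{"fingers":-0.425,"x":0,"y":0.001,"z":0,"spin":0},{"fingers":-0.43,"x":0,"y":0.002,"z":0,"spin":0},{"fingers":-0.433,"x":0,"y":0.002,"z":0,"spin":0},{"fingers":-0.433,"x":0,"y":0.002,"z":0,"spin":0},{"fingers":-0.433,"x":0,"y":0.002,"z":0,"spin":0},{"fingers":-0.433,"x":0,"y":0.002,"z":0,"spin":0},{"fingers":-0.433,"x":0,"y":0.002,"z":0,"spin":0},{"fingers":-0.433,"x":0,"y":0.002,"z":0,"spin":0},{"fingers":-0.433,"x":0,"y":0.002,"z":0,"spin":0},{"fingers":-0.433,"x":0,"y":0.002,"z":0,"spin":0}]'
python3 look.py w6; python3 - <<'E'
from h import *
w=[]
for i in range(8): cams.camera('wrist'); w.append(get_obs()['grip_width'])
print(np.round(w,5),np.mean(w))
E
```

```text
time_s: 9.35
ee_pos: [0.4669, 0.1389, 0.0535]
eef_rot: [-1.571, 0.0, -1.57]
force: [-1.0, 0.2, -0.5]
grip_width: 0.0272
[0.4669 0.1389 0.0535] [-1.5708  0.     -1.5702] [-0.7  0.7 -0.2] 0.02689852962034181
window edges at gx 0.5372445486329719 [np.float64(0.147118864582458), np.float64(0.1336856884654924)] slopes [np.float64(0.011589868264686071), np.float64(0.08467287460202831)]
127 x 0.5371 inner y [0.1475 0.1347] gap 0.0128 mid 0.1411
128 x 0.5366 inner y [0.1475 0.1347] gap 0.0128 mid 0.1411
129 x 0.5362 inner y [0.1475 0.1347] gap 0.0128 mid 0.1411
130 x 0.5357 inner y [0.1475 0.1347] gap 0.0128 mid 0.1411
131 x 0.5352 inner y [0.1475 0.1347] gap 0.0128 mid 0.1411
132 x 0.5347 inner y [0.1475 0.1347] gap 0.0128 mid 0.1411
133 x 0.5342 inner y [0.1475 0.1347] gap 0.0128 mid 0.1411
134 x 0.5338 inner y [0.1475 0.1347] gap 0.0128 mid 0.1411
135 x 0.5333 inner y [0.1475 0.1347] gap 0.0128 mid 0.1411
136 x 0.5328 inner y [0.1475 0.1342] gap 0.0133 mid 0.141
137 x 0.5323 inner y [0.1475 0.1347] gap 0.0128 mid 0.1411
138 x 0.5318 inner y [0.1475 0.1347] gap 0.0128 mid 0.1411
yel [256.2 265.9] 279 [[0.4672 0.1503 0.0595]]
yel [294.7 265.2] 280 [[0.4677 0.1304 0.0595]]
yel [214.4 318.8] 355 [[0.4337 0.1747 0.0595]]
yel [336.5 318.2] 353 [[0.4342 0.1059 0.0595]]
yel [290.5 366.5] 2043 [[0.3984 0.1311 0.0595]]
[0.02646 0.02676 0.0273  0.0266  0.02692 0.02718 0.0267  0.02684] 0.026846363891182053
```

Finger reading (mean 26.85 mm) and camera both suggest a gap near 12.4 mm, so I'm squeezing a hair more.

```bash
python3 -m handwheel '[{"fingers":-0.435,"x":0,"y":0,"z":0,"spin":0},{"fingers":-0.437,"x":0,"y":0,"z":0,"spin":0},{"fingers":-0.437,"x":0,"y":0,"z":0,"spin":0},{"fingers":-0.437,"x":0,"y":0,"z":0,"spin":0},{"fingers":-0.437,"x":0,"y":0,"z":0,"spin":0},{"fingers":-0.437,"x":0,"y":0,"z":0,"spin":0},{"fingers":-0.437,"x":0,"y":0,"z":0,"spin":0},{"fingers":-0.437,"x":0,"y":0,"z":0,"spin":0},{"fingers":-0.437,"x":0,"y":0,"z":0,"spin":0},{"fingers":-0.437,"x":0,"y":0,"z":0,"spin":0}]'
python3 look.py w7 | grep -v yel | head -5; python3 - <<'E'
from h import *
w=[];I=[]
for i in range(16):
    c=cams.get_calibration('wrist'); I.append(cams.camera('wrist')[0].astype(float)); o=get_obs(); w.append(o['grip_width'])
print(np.mean(w),np.std(w)/4,o['ee_pos'],o['time_s'])
p=np.mean(I,0); g=p[128:134].mean(0)[240:312]; print('R-G',(g[:,0]-g[:,1]).round().astype(int).tolist()); print('G',g[:,1].round().astype(int).tolist())
g=p[100:118].mean(0)[240:312];print('R-G win',(g[:,0]-g[:,1]).round().astype(int).tolist())
E
```

```text
time_s: 10.8
ee_pos: [0.4669, 0.1389, 0.0535]
eef_rot: [-1.571, 0.0, -1.57]
force: [-0.0, 0.5, -0.2]
grip_width: 0.0267
[0.4669 0.1389 0.0534] [-1.5709 -0.     -1.5702] [-1.  -0.4 -0.7] 0.02670282352013576
window edges at gx 0.537244097164383 [np.float64(0.1471186994472763), np.float64(0.13295248124890088)] slopes [np.float64(0.01158957226768645), np.float64(0.10625892851151901)]
127 x 0.5371 inner y [0.1475 0.1347] gap 0.0128 mid 0.1411
128 x 0.5366 inner y [0.1475 0.1342] gap 0.0133 mid 0.1411
129 x 0.5362 inner y [0.1475 0.1347] gap 0.0128 mid 0.1412
0.026686049670278225 4.614822140193918e-05 [0.46691474 0.13891614 0.05343237] 11.65
R-G [101, 101, 101, 101, 100, 102, 101, 101, 101, 101, 101, 100, 102, 111, 45, 1, -3, 0, 0, -2, -11, 63, 116, 48, -1, -2, 1, 1, 1, 1, 1, 1, 1, 1, 1, 1, 1, 0, 1, 0, 1, 0, 0, 0, -2, 0, 59, 52, -8, -1, 0, 0, -4, 9, 70, 109, 103, 102, 102, 101, 101, 102, 102, 100, 101, 101, 101, 100, 101, 99, 100, 101]
G [21, 22, 21, 21, 22, 20, 21, 21, 22, 21, 22, 21, 20, 12, 71, 104, 106, 104, 104, 108, 99, 47, 4, 83, 142, 144, 140, 139, 140, 139, 139, 139, 139, 139, 139, 139, 139, 140, 139, 140, 140, 141, 140, 141, 143, 142, 70, 48, 111, 105, 104, 104, 108, 98, 49, 15, 20, 20, 21, 22, 22, 21, 21, 22, 21, 22, 21, 22, 20, 23, 22, 20]
R-G win [99, 100, 100, 100, 100, 100, 100, 100, 100, 99, 100, 100, 100, 100, 100, 100, 101, 101, 101, 101, 101, 104, 114, 13, -4, 0, 0, 0, 0, 1, 1, 1, 1, 1, 1, 1, 1, 1, 1, 1, 1, 1, 1, 0, -3, 3, 56, 110, 102, 101, 101, 101, 101, 101, 101, 101, 101, 100, 101, 100, 100, 100, 100, 100, 99, 100, 100, 100, 100, 99, 100, 100]
```

View pics/w7.png

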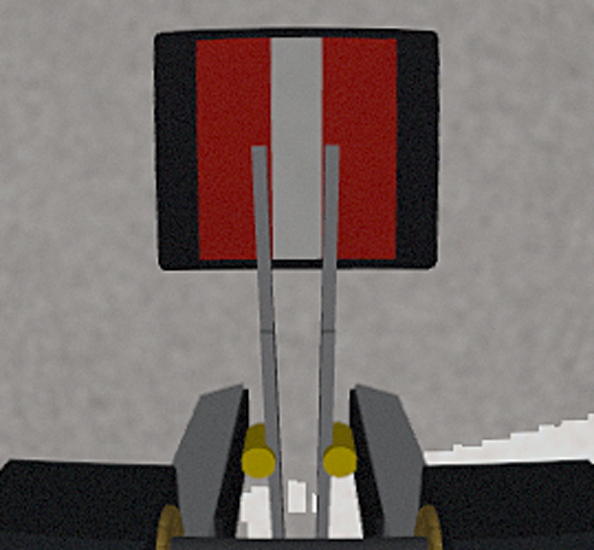

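The image shows tip inner faces at crop x ≈ 266 and 325, centred around the window (272–322), closer to the camera than the gauge. The estimates are 12.1 mm (fingers) and 12.3 mm (pixels), so one last 0.1 mm trim and then a hold.

```bash
python3 -m handwheel '[{"fingers":-0.439,"x":0,"y":0,"z":0,"spin":0},{"fingers":-0.439,"x":0,"y":0,"z":0,"spin":0},{"fingers":-0.439,"x":0,"y":0,"z":0,"spin":0},{"fingers":-0.439,"x":0,"y":0,"z":0,"spin":0},{"fingers":-0.439,"x":0,"y":0,"z":0,"spin":0},{"fingers":-0.439,"x":0,"y":0,"z":0,"spin":0},{"fingers":-0.439,"x":0,"y":0,"z":0,"spin":0},{"fingers":-0.439,"x":0,"y":0,"z":0,"spin":0},{"fingers":-0.439,"x":0,"y":0,"z":0,"spin":0},{"fingers":-0.439,"x":0,"y":0,"z":0,"spin":0}]'
python3 - <<'E'
from h import *
w=[]
for i in range(16): cams.camera('wrist'); o=get_obs(); w.append(o['grip_width'])
m=np.mean(w); print(m,'gap',34-160*(39-m*1e3)/90,o['ee_pos'],o['time_s'])
p,_=cams.camera('top'); q=np.load('top0.npz')['p']; c=cams.get_calibration('top')
for n,r in dict(dish=(262,288,195,220),dropper=(268,288,145,166),beaker=(322,348,128,165),jar=(196,222,140,170),marker=(395,445,212,245),tray=(88,147,205,255)).items():
    s=np.s_[r[2]:r[3],r[0]:r[1]]; print(n,cv2.phaseCorrelate(cv2.cvtColor(q[s],7).astype(np.float32),cv2.cvtColor(p[s],7).astype(np.float32)))
E
```

```text
time_s: 12.65
ee_pos: [0.4669, 0.1389, 0.0534]
eef_rot: [-1.571, 0.0, -1.57]
force: [-0.1, -0.6, -0.7]
grip_width: 0.0268
0.026557579932190788 gap 11.880142101672512 [0.46694202 0.13891814 0.05345722] 13.45
dish ((3.197124959733303, 2.793192161663516), 0.2123967644020363)
dropper ((-0.06914277971688776, 0.049180057613464), 0.9823182796438535)
beaker ((0.5193572631963264, -0.08636782662087583), 0.9958906682553115)
jar ((0.5387335475623836, -0.1269434791781059), 0.9748081584035614)
marker ((-0.19090885979271732, -0.09842621506943061), 0.8266335143645605)
tray ((0.022517320259577644, -0.03489056440321647), 1.0048640167713165)
```

```bash
python3 - <<'E'
from h import *
from station import workorder
for n in('top','scene'):
    q=np.load(n+'0.npz')['p']; p,_=cams.camera(n)
    for im in(q,p):
        h=cv2.cvtColor(im,cv2.COLOR_RGB2HSV); m=(h[...,0]>50)&(h[...,0]<85)&(h[...,1]>120)
        print(n,[(b.round(1).tolist(),int(a)) for b,a in blobs(m,40)])
print(get_obs()['grip_width'],workorder.hand_in())
E
```

```text
top [([220.9, 88.1], 41), ([206.5, 100.3], 42), ([273.9, 206.5], 168)]
top [([206.5, 100.3], 42), ([249.7, 99.2], 40), ([274.0, 206.5], 175)]
scene [([282.1, 235.8], 109), ([309.6, 315.5], 77), ([377.2, 317.0], 88), ([356.7, 333.7], 111)]
scene [([282.1, 235.8], 154), ([309.4, 315.6], 76), ([377.2, 317.0], 87), ([356.7, 333.8], 110)]
the job is handed in; nothing more can be done
0.026491396344093077 None
```

I picked the small tweezers up by the ribs, lifted them straight off the rest and carried them to the gauge. They were squeezed in small steps, never below the final gap, and handed in at about 13.6 s while still held there.

- **Gap:** the average finger width of 26.56 mm puts it at 11.9 mm. Before the last 0.1 mm trim, camera pixels gave about 12.3 mm and finger width 12.1 mm, so the two differed by about 0.2 mm. After the trim I relied on finger width only.
- **Position:** the tips were centred on the window to within about 0.3 mm, with their ends over the gauge's middle. From the arm's height reading, the tips' lower edges were about 11 mm above the gauge (underside about 8.5 mm). The wrist force stayed at noise level.
- **Bystanders:** the dropper, beaker, jar, marker and slide tray all matched their first picture to within about 0.5 pixel. The dish's image match failed, probably because the arm's shadow had moved. Its green disc was within 0.1 pixel of its first position in both fixed cameras.

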